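# Load the filter carrier under the retaining block of the ventilated box

## Task

Raise the clear sash of the small ventilated box until it stands at least 18 cm open, and leave it up there. Then take the blue filter carrier by its black fin and load it flat on the steel stage inside, slid nose first between the side rails and under the red retaining block, fully home against the stop; let go and draw out. Do not push aside or tip the vial in the box, the cream jar in front of it or the small beaker.

Things in the scene. Friction and masses are not known exactly. Their poses are not given: they have to be found in the camera images.
- hood: Fixed clear-walled bench box, 330 wide, 240 deep, 240 high (mm). Origin on the worktop under the middle of its front opening, in the sash plane; x points level into the box (the way the carrier slides), y left, z up. Inner walls at y = +-145, roof underside at height 232; floor 10 thick, reaching 22 in front of the sash; sash guides at y = +-155, 460 high, cross bar at 448.
- lip (a point): Middle of the lower front edge of the red retaining block's lip, inside the box: 92 behind the sash plane, 33 above the worktop; axes as the box's. The gap below the lip is 13 high (stage top is at height 20), 95 wide and 25 deep to the stop face; the lip's top is at height 46. Two dark side rails on the stage, 8 high, 95 apart, run up to it from 50 in front, with flared ends 25 longer.
- sash (a joint): Opening of the sash in m: 0 shut, 0.22 at the upper stop; it slides straight up. Sash 0.35 kg; friction (6.5 N) carries its weight, so it stays where it is left; lifting takes about 10 to 12 N. Its lower edge is 12 mm above the worktop when shut, plus the joint value.
- sash_handle (a point): Grip point in the sash's handle, a black upright fin 12 thick (across the box), 36 high, sticking out 56 towards the robot at the middle of the sash. The point is 40 in front of the sash plane, halfway up the fin, 102 above the worktop when shut; axes as the box's. The sash reaches 115 above it, so a tool must lean back, towards the robot, to grip the fin.
- carrier: Loose blue plate 110 long (x) x 90 wide (y) x 8 thick with two white filter discs and a black grip fin, 0.18 kg give or take 30 %. Origin at the centre of its underside; x points to its nose (the end that goes under the block), z up. The fin stands on the other end: 12 thick (y), 34 long (x), centred at x = -39, from the plate up to 54 above the underside.
- carrier_grip (a point): Grip point inside the carrier's fin: at x = -39, y = 0, 38 above the underside; axes as the carrier's.
- seat (a point): Where the carrier's origin is when it is fully home: on the stage top, 62 inside the sash plane (55 short of the stop face), 20 above the worktop; axes parallel to the box's. The carrier's x must point along this x. The raised sash stands over the carrier's fin here, so the tool must lean back towards the robot (about 30 degrees).
- vial: Loose bystander: vial with blue cap, 29 across, 61 tall, on the box floor in its right front corner; origin at the centre of its underside.
- cream_jar: Loose bystander: low cream jar, 55 across, 46 tall, on the worktop in front of the box, near the edge; origin at the centre of its underside.
- small_beaker: Loose bystander: small glass beaker, 57 across, 70 tall, on the worktop in front of the box, to its left; origin at the centre of its underside.

How it is judged (in metres and radians):
On the way, in this order (a step that is already met when the one before it is completed fails the run):
1. the sash stands at least 180 mm open (value of joint sash above 0.18 m), for 0.2 s.
2. the carrier's nose is under the lip of the retaining block, flat below it (x of carrier in the frame of seat above -0.025 m and z of carrier in the frame of seat below 0.005 m and y of carrier in the frame of seat between -0.006 and 0.006 m), for 0.1 s.
At the end, for the whole second after the job is handed in: The sash is at least 175 mm open; the carrier lies flat (within 0.04 rad) on the stage at the seat, within 4 mm along the slide, 5 mm across, 3 mm in height and 0.06 rad in yaw, released and at rest (value of joint sash above 0.175 m and x of carrier in the frame of seat between -0.004 and 0.004 m and y of carrier in the frame of seat between -0.005 and 0.005 m and z of carrier in the frame of seat between -0.003 and 0.003 m and angle between the x axis of carrier and the x axis of seat, either way round below 0.06 rad and angle between carrier's own z axis and vertical below 0.04 rad and linear speed of carrier below 0.01 m/s and contact force between the fingers and carrier below 0.1 N); the robot touches nothing.
It fails at once if the vial is pushed more than 40 mm or tipped (distance of vial from where it was at the start of the episode above 0.04 m or angle between vial's own z axis and vertical above 0.5 rad).
It fails at once if the cream jar is pushed more than 40 mm or tipped (distance of cream_jar from where it was at the start of the episode above 0.04 m or angle between cream_jar's own z axis and vertical above 0.5 rad).
It fails at once if the small beaker is pushed more than 40 mm or tipped (distance of small_beaker from where it was at the start of the episode above 0.04 m or angle between small_beaker's own z axis and vertical above 0.5 rad).
It also fails if it takes over 72 s, if anything falls off the work surface, if the arm or the gripper's body presses on something with over 40 N, if the wrist force passes 120 N, or if a joint passes its speed limit or range.

## Robot

A 6-joint arm with a two-finger parallel gripper is mounted at the origin on a cart in front of the work surface, level with it; the furniture and walls round the work are solid. World frame = base frame: x ahead of the robot, y to its left, z up, the work surface at z = 0. Lengths are in m, angles in degrees, forces in N, time in s.
With the tool pointing down it reaches from about 0.3 to 0.75 m from the base axis. Payload 8.5 kg.
Tool frame: the origin (TCP) lies at the very end of the fingers, on their centre line; the grasp point (between the pads) lies 19 mm behind it; z points along the fingers, y is the line along which they close (so a half turn about z gives the same grasp; the last joint's range is limited). The gripper opens to 85 mm and grips with 20 to 120 N. Pads are 22 mm wide; open, the fingers measure 114 mm over their backs; the gripper's body (76 mm by 85 mm) begins 54 mm behind the grasp point. The pads swing forward as they close: fully open they stand 13 mm farther back than shut.
Start: joints at [51.377, 21.807, 74.336, -0, 83.858, -12.336], TCP at [0.244, 0.493, 0.211] pointing down, gripper open.
Joint ranges: [-178.18, 178.18], [-50.72, 133.34], [12.68, 142.11], [-81.47, 261.47], [9.98, 163.14], [-165.26, 165.26]. Speed limits (degrees/s): [136.94, 136.94, 180, 180, 180, 180].

## Interface

Orientations are given as a 3x3 rotation matrix whose columns are the frame's x, y, z axes.
In Python, from rig import env gives the robot as it stands.
- The arm moves only by the tool move_arm, never from a script. Its argument "plan" is a list of rows, each a list of 7 numbers: the turn, a rotation vector about the tool's x, y, z in degrees, then the shift along the tool's x, y, z in cm, then the gripper command: -1 is shut, 1 is fully open, values between are in proportion. In form: [[ax, ay, az, tx, ty, tz, jaw], ...]. A call has 1 to 5 rows; each row is the pose to reach, as a shift and turn from the pose commanded when the call began, along the tool's axes at that moment; what a row does not reach only later rows make up. A row lasts 1/10 s, in which the tool goes at most 50 mm and 8.59 degrees, less where a joint would pass 70% of its speed; a pose out of reach is approached as far as the arm can. A call with a gripper value outside its range is refused whole. The fingers move at their own pace and stop on an object; "squeeze" is the grip in N (left out, the last holds). Time passes only in rows, so rows that repeat a pose let the fingers close. It gives the time, the measured TCP pose, the force, the opening and the grip force at its end, in the units of the state.
- env.observe(): the state, without advancing time (a new reading comes with each control period).
- env.get_image(name): name is "scene" or "side" or "wrist"; returns a dict with "color" (400x640x3 uint8, red, green, blue), "fov_y" (degrees; the focal length in pixels is half the picture's height over the tangent of half this angle, whatever the lens; pixels are square), "cx", "cy" (the principal point, pixels), "R" (3x3) and "t" (3): a world point X has camera coordinates R X + t. Camera axes: x right, y down, z forward; pixel columns grow to the right and rows downward; lengths in m; the calibration is good to about 2 mm. The wrist camera is an equidistant fisheye: a pixel r from the principal point sees the ray r / f radians off the axis. A picture is of the moment at which its call begins. There is no depth.
- env.close_job(): hands the job in; it is judged then, once.
Trained networks look in a picture, given as the dict that the camera call returned (one of the last four; its "shot" number tells which), for a name from the list of things; names that differ only in an ending like _2 or _b are one class to them, and where a whole thing is asked for, a point or a joint stands for the part that bears it (a point fixed in the world has none). Each returns a list of dicts, best first, with "conf" (0 to 1); they miss things now and then, are a little off and sometimes report something else, mostly with a low value. They report only what shows in the picture. A call takes as long as a camera call.
- env.outline_of(target, picture): "mask" (400x640 bool, what is visible of it) and "bbox" ([centre column, centre row, width, height] in pixels, round what is visible of it).
- env.tip_of(target, picture): "pixel" ([column, row] in pixels: a listed point, or the origin of a listed thing).
The state is a dict: "time_s": time; "q": joint angles; "qvel": joint speeds; "joint_efforts": joint torques, N m; "position": TCP position; "tool_rot": TCP orientation; "ft_force": force on the tool from outside, world axes, zero at the start; "wrist_torque": the same for the moment, N m; "grip_width": finger opening in m; "gripper_force": force on a finger pad.
Only numpy, scipy, OpenCV 4.12 (cv2) and the standard library are available. Lean on these libraries where they do the work, as an engineer would, in place of code of your own. Each camera call takes 0.05 s, during which the arm holds its last target. There are 200 camera calls.

## Working session

There is one attempt and no reset: what is moved stays moved. The work goes in short steps, Python scripts to look and compute and a tool call to move; the robot and the scene stay as the last step left them, time stands still between calls to the robot, and variables do not carry over. Pictures are saved under pics/ and viewed, at most 10 in all, crops included, and the job is handed in when it is done.

Besides the shell and the picture viewer there is one more tool, called after "Call:" as name([rows], argument=value, ...), one row to a line, values as JSON. move_arm: Moves the arm, as the interface text tells. Its arguments: {"type":"object","properties":{"plan":{"type":"array"},"squeeze":{"type":"number"}},"required":["plan"]}

```bash
ls; mkdir -p pics
cat > h.py <<'E'
import numpy as np, cv2
from rig import env
def f(p): return 200/np.tan(np.radians(p["fov_y"])/2)
def ray(p,px):
    d=np.array([px[0]-p["cx"],px[1]-p["cy"]])/f(p)
    R=np.array(p["R"]);t=np.array(p["t"])
    return -R.T@t, R.T@np.array([d[0],d[1],1.])
def atz(p,px,z):
    o,d=ray(p,px); return o+d*(z-o[2])/d[2]
def tri(obs):
    A=np.zeros((3,3));b=np.zeros(3)
    for p,px in obs:
        o,d=ray(p,px);d=d/np.linalg.norm(d);P=np.eye(3)-np.outer(d,d);A+=P;b+=P@o
    x=np.linalg.solve(A,b)
    return x,[np.linalg.norm(np.cross(x-ray(p,q)[0],ray(p,q)[1]/np.linalg.norm(ray(p,q)[1]))) for p,q in obs]
def proj(p,X):
    c=np.array(p["R"])@X+np.array(p["t"]); return c[:2]/c[2]*f(p)+[p["cx"],p["cy"]]
E
python3 - <<'E'
from h import *
P={n:env.get_image(n) for n in("scene","side")}
for n,p in P.items(): cv2.imwrite(f"pics/{n}0.png",p["color"][:,:,::-1]); print(n,p["fov_y"],np.round(ray(p,(320,200)),3).tolist())
for t in ["hood","lip","sash_handle","carrier","carrier_grip","seat","vial","cream_jar","small_beaker"]:
    o=[]
    for n,p in P.items():
        r=env.tip_of(t,p)
        print(t,n,[(np.round(k["pixel"],1).tolist(),round(k["conf"],2)) for k in r[:2]])
        if r:o.append((p,r[0]["pixel"]))
    if len(o)==2: x,e=tri(o);print("   ",x.round(4),np.round(e,4))
s=env.observe();print(s["position"],np.round(s["tool_rot"],3).tolist(),s["ft_force"])
E
```

```text
pics
scene 45.446099588717026 [[-0.095, 0.146, 0.71], [0.699, -0.365, -0.615]]
side 45.88390461353653 [[-0.273, -0.867, 0.607], [0.74, 0.537, -0.406]]
hood scene [([263.4, 225.9], 0.95)]
hood side [([301.2, 219.8], 0.64)]
    [ 0.6736 -0.114   0.0109] [0.001 0.001]
lip scene []
lip side []
sash_handle scene [([268.2, 193.2], 0.61)]
sash_handle side [([294.7, 188.5], 0.74)]
    [ 0.6423 -0.1203  0.1203] [0.0016 0.0016]
carrier scene [([421.3, 227.9], 0.67)]
carrier side [([373.0, 281.0], 0.89)]
    [ 0.5209 -0.4329  0.0029] [0.0047 0.0047]
carrier_grip scene [([428.7, 228.9], 0.71)]
carrier_grip side [([356.8, 271.2], 0.73)]
    [ 0.479  -0.414   0.0424] [0.0062 0.0062]
seat scene []
seat side [([318.0, 208.7], 0.75)]
vial scene [([263.7, 225.0], 0.65)]
vial side []
cream_jar scene [([268.7, 318.0], 0.72)]
cream_jar side [([222.9, 244.9], 0.59)]
    [ 0.4445 -0.0298  0.0038] [0.0038 0.0038]
small_beaker scene [([222.6, 306.6], 0.51)]
small_beaker side [([223.5, 229.0], 0.43)]
    [0.5103 0.0368 0.0024] [0.004 0.004]
[0.2435415  0.49311807 0.21131984] [[-0.897, 0.443, -0.0], [0.443, 0.897, -0.0], [0.0, -0.0, -1.0]] [-0.18410308 -0.68922571 -0.15860727]
```

View pics/scene0.png

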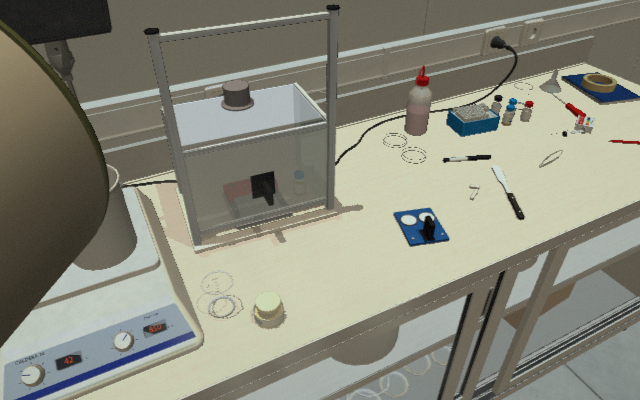

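View pics/side0.png

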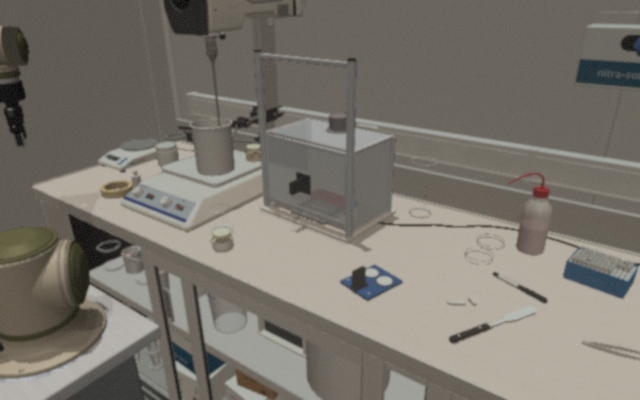

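The scene view shows the hood (guide tops about (153,32) and (333,9)), sash fin at (262,187), carrier at (421,227) with its fin at (429,228), jar at (268,308) and beaker at about (220,297). The side view agrees: hood fin (300,184), carrier (371,281), jar (222,238). I'll zoom in to get yaw.

Run:
```python
import cv2,numpy as np
a=cv2.imread("pics/scene0.png");b=cv2.imread("pics/side0.png")
A=cv2.resize(a[0:265,140:375],None,fx=1.7,fy=1.7,interpolation=cv2.INTER_CUBIC)   # 400x450
B=cv2.resize(b[45:245,245:405],None,fx=2.25,fy=2.25,interpolation=cv2.INTER_CUBIC) # 360x450
C=cv2.resize(a[200:250,385:455],None,fx=3,fy=3,interpolation=cv2.INTER_CUBIC)
D=cv2.resize(b[260:300,335:405],None,fx=3.5,fy=3.5,interpolation=cv2.INTER_CUBIC)
o=np.zeros((600,765,3),np.uint8)
o[:A.shape[0],:A.shape[1]]=A;o[:450,405:405+B.shape[1]]=B
o[450:600,:210]=C;o[455:595,405:650]=D
cv2.imwrite("pics/z1.png",o);print(A.shape,B.shape)
```

```text
(450, 400, 3) (450, 360, 3)
```

View pics/z1.png

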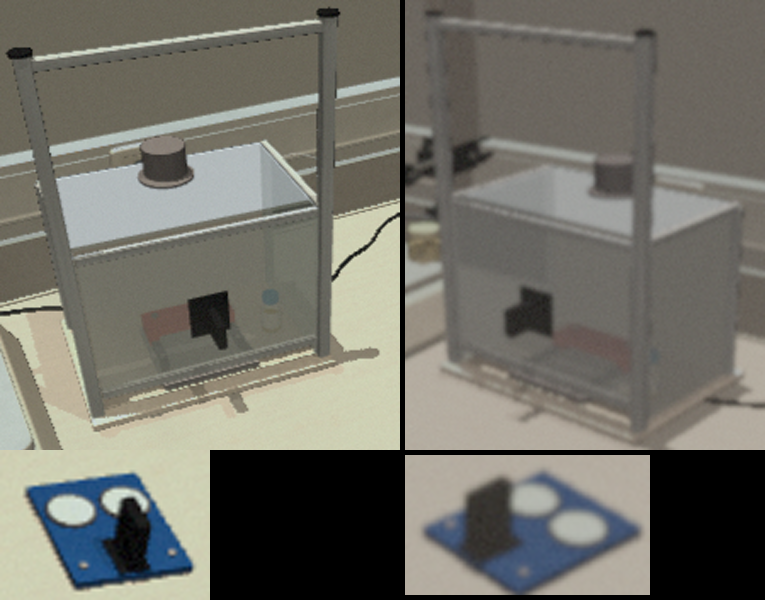

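```bash
cat > fit.py <<'E'
from h import *
from scipy.optimize import minimize, least_squares
P={n:env.get_image(n) for n in("scene","side")}
S,D=P["scene"],P["side"]
def hullmask(pts,p):
    m=np.zeros((1600,2560),np.uint8)
    q=np.array([proj(p,x) for x in pts])
    cv2.fillConvexPoly(m,cv2.convexHull(np.round((q+.5)*4).astype(np.int32)),1); return m
def box(x0,x1,y0,y1,z0,z1): return np.array([[x,y,z] for x in(x0,x1) for y in(y0,y1) for z in(z0,z1)])
def pose(v,X):
    c,s=np.cos(v[2]),np.sin(v[2]); return X@np.array([[c,s,0],[-s,c,0],[0,0,1]])+[v[0],v[1],0]
parts=[box(-.055,.055,-.045,.045,0,.008),box(-.056,-.022,-.006,.006,0,.054)]
M=[]
for p in (S,D):
    r=env.outline_of("carrier",p);print(r[0]["conf"],r[0]["bbox"])
    M.append(cv2.resize(r[0]["mask"].astype(np.uint8),(2560,1600),interpolation=cv2.INTER_LINEAR))
def cost(v,ps=(0,1)):
    c=0
    for i in ps:
        p=(S,D)[i]; m=np.zeros((1600,2560),np.uint8)
        for k in parts: m|=hullmask(pose(v,k),p)
        c+=1-(m&M[i]).sum()/(m|M[i]).sum()
    return c
best=None
for a in np.radians([-60,-30,0,30,60]):
    for ps in [(0,1)]:
        r=minimize(cost,[.515,-.428,a],method="Nelder-Mead",options=dict(initial_simplex=[[.515,-.428,a],[.53,-.428,a],[.515,-.41,a],[.515,-.428,a+.2]]))
        if best is None or r.fun<best.fun:best=r
print("carrier",best.x[:2],np.degrees(best.x[2]),best.fun)
for i in(0,1):
    r=minimize(cost,best.x,args=((i,),),method="Nelder-Mead",options=dict(initial_simplex=best.x+.01*np.vstack([np.zeros(3),np.eye(3)])));print(i,r.x[:2],np.degrees(r.x[2]),r.fun)
# hood tops
L=tri([(S,(152.4,30.9)),(D,(257.9,51.2))]);R=tri([(S,(332.9,7.6)),(D,(351.7,61.))])
print("tops",L,R,np.linalg.norm(L[0]-R[0]))
d=R[0]-L[0];print("hood yaw",np.degrees(np.arctan2(d[0],-d[1])),(L[0]+R[0])/2)
E
python3 fit.py
```

```text
0.55 [420.1, 226.0, 58.5, 35.4]
0.9 [373.7, 283.5, 60.0, 35.8]
carrier [ 0.52226273 -0.42943786] -15.301448211357531 0.08225720078688803
0 [ 0.52226273 -0.42943786] -15.301448211357531 0.044314843982801944
1 [ 0.52298883 -0.4285898 ] -15.247072639017473 0.03599945247981018
tops (array([0.69289669, 0.03076525, 0.45982919]), [np.float64(0.00019386127041293665), np.float64(0.00019386127041285653)]) (array([ 0.6681754 , -0.27790162,  0.45869778]), [np.float64(0.0006382071471221906), np.float64(0.0006382071471221981)]) 0.3096573273964555
hood yaw -4.579073626294543 [ 0.68053605 -0.12356818  0.45926348]
```

```bash
cat > ov.py <<'E'
from h import *
def hood(v,X):
    c,s=np.cos(v[2]),np.sin(v[2]); return np.asarray(X)@np.array([[c,s,0],[-s,c,0],[0,0,1]])+[v[0],v[1],0]
def draw(img,p,v,k,off,sash=0):
    def L(a,b,col):
        q=[(proj(p,x)+.5-off)*k for x in hood(v,[a,b])]
        cv2.line(img,*[tuple(int(t) for t in np.round(w)) for w in q],col,1)
    def B(x0,x1,y0,y1,z0,z1,col):
        for a in (y0,y1):
            for b in (z0,z1): L([x0,a,b],[x1,a,b],col)
        for a in (x0,x1):
            for b in (z0,z1): L([a,y0,b],[a,y1,b],col)
            for b in (y0,y1): L([a,b,z0],[a,b,z1],col)
    B(-.056,0,-.006,.006,.084+sash,.120+sash,(0,255,0))
    L([-.022,-.165,.01],[-.022,.165,.01],(0,255,255)); L([-.022,-.165,0],[-.022,.165,0],(0,255,255))
    L([0,-.145,.012+sash],[0,.145,.012+sash],(255,255,0)); L([0,-.145,.217+sash],[0,.145,.217+sash],(255,255,0))
    L([.092,-.0475,.033],[.092,.0475,.033],(0,0,255));L([.092,-.0475,.046],[.092,.0475,.046],(0,0,255))
    for y in(-.155,.155): L([0,y,0],[0,y,.46],(255,0,255))
E
python3 - <<'E'
from ov import *
S,D=env.get_image("scene"),env.get_image("side")
v=[.6805,-.1236,np.radians(-4.58)]
o=np.zeros((600,790,3),np.uint8);x=0
for p,(x0,y0,w,h),k in((S,(180,120,160,140),2.5),(D,(250,110,160,135),2.4)):
    a=cv2.resize(p["color"][y0:y0+h,x0:x0+w,::-1],None,fx=k,fy=k,interpolation=cv2.INTER_CUBIC)
    if 0: pass
    b=a.copy();draw(b,p,v,k,np.array([x0,y0]))
    H,W=a.shape[:2];W=min(W,395)
    o[:H-50,x:x+W]=b[50:,:W][:300]if H-50<=300 else b[50:350,:W]
    o[302:302+min(H-60,298),x:x+W]=a[60:60+min(H-60,298),:W];x+=395
cv2.imwrite("pics/z2.png",o)
E
```

```text
(no output)
```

View pics/z2.png

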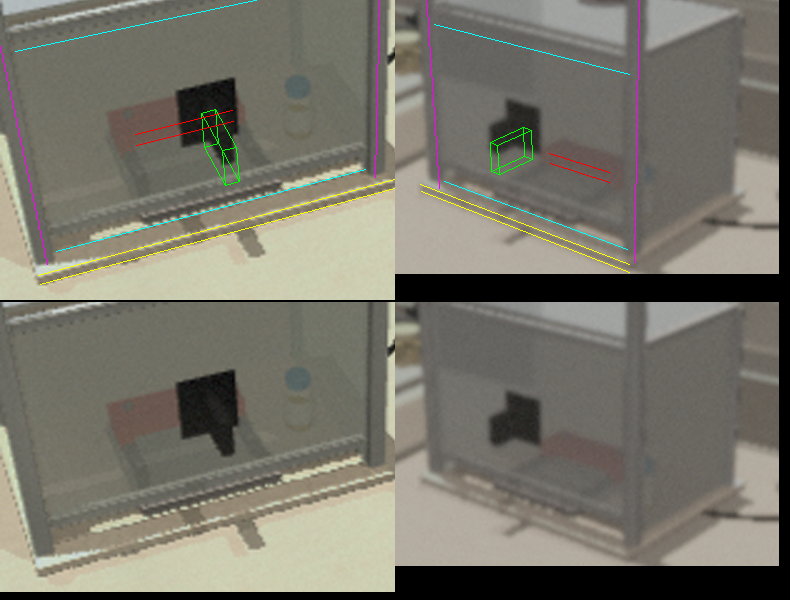

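The hood model fits the guides and floor edge. The sash fin sits about 2 cm above its shut height, as the networks' z of 0.12 also says, so the sash is already slightly open. Next I'll plan the approach.

```bash
cat > plan.py <<'E'
from h import *
from scipy.spatial.transform import Rotation as Ro
HV=[.6805,-.1236,np.radians(-4.58)]
def ax(yaw): return np.array([np.cos(yaw),np.sin(yaw),0])
def hp(x,y,z,v=HV): return np.array([v[0],v[1],0])+x*ax(v[2])+y*ax(v[2]+np.pi/2)+[0,0,z]
def Rt(yaw,lean):
    l=np.radians(lean);z=np.sin(l)*ax(yaw)-np.cos(l)*np.array([0,0,1]);y=ax(yaw+np.pi/2)
    return np.column_stack([np.cross(y,z),y,z])
def tcp(g,R): return g+.019*R[:,2]
def rows(R0,p0,W):
    """W list of (p,R): each from the previous, one line per waypoint"""
    for p,R in W:
        rv=Ro.from_matrix(R0.T@R).as_rotvec(degrees=True);t=R0.T@(p-p0)*100
        n=max(np.linalg.norm(t)/5,np.linalg.norm(rv)/8.59)
        print("row",(rv.round(2)+0).tolist(),(t.round(2)+0).tolist(),"rows>=%.1f"%n, "to",np.round(p,3)); R0,p0=R,p
def now():
    s=env.observe();return np.array(s["tool_rot"]),np.array(s["position"])
def fray(p,px):
    d=np.array([px[0]-p["cx"],px[1]-p["cy"]]);r=np.linalg.norm(d);th=r/f(p)
    R=np.array(p["R"]);return -R.T@np.array(p["t"]),R.T@np.array([*(np.sin(th)*d/r),np.cos(th)])
E
python3 - <<'E'
from plan import *
R=Rt(HV[2],40);g=hp(-.040,0,.122);P=tcp(g,R)
rows(*now(),[(np.array([.38,.1,.33]),R),(P-.10*R[:,2],R),(P,R)])
E
```

```text
row [-7.58, -39.51, -20.81] [-29.64, -29.2, -11.87] rows>=8.7 to [0.38 0.1  0.33]
row [0.0, 0.0, 0.0] [-7.88, -19.89, 25.66] rows>=6.7 to [ 0.589 -0.116  0.184]
row [0.0, 0.0, 0.0] [0.0, 0.0, 10.0] rows>=2.0 to [ 0.653 -0.121  0.107]
```

Call:
move_arm([
  [-7.58,-39.51,-20.81,-29.64,-29.2,-11.87,1],
  [-7.58,-39.51,-20.81,-29.64,-29.2,-11.87,1],
  [-7.58,-39.51,-20.81,-29.64,-29.2,-11.87,1],
  [-7.58,-39.51,-20.81,-29.64,-29.2,-11.87,1],
  [-7.58,-39.51,-20.81,-29.64,-29.2,-11.87,1],
])

```text
time_s: 1.8
position: [0.3225, 0.2649, 0.281]
tool_rot: [[-0.781, 0.094, 0.618], [0.077, 0.996, -0.054], [-0.62, 0.005, -0.785]]
ft_force: [1.8, -0.0, 0.5]
grip_width: 0.0853
gripper_force: 0.0
```

Run:
```python
from plan import *
R=Rt(HV[2],40);g=hp(-.040,0,.122);P=tcp(g,R)
print(now()[1])
rows(*now(),[(np.array([.38,.1,.33]),R),(P-.10*R[:,2],R),(P,R)])
rows(*now(),[(np.array([.45,-.02,.31]),R),(P-.10*R[:,2],R),(P,R)])
```

```text
[0.32251961 0.26488397 0.28101309]
row [-0.27, -1.68, -0.83] [-8.8, -15.85, 0.6] rows>=3.6 to [0.38 0.1  0.33]
row [0.0, 0.0, 0.0] [-7.88, -19.89, 25.66] rows>=6.7 to [ 0.589 -0.116  0.184]
row [0.0, 0.0, 0.0] [0.0, 0.0, 10.0] rows>=2.0 to [ 0.653 -0.121  0.107]
row [-0.27, -1.68, -0.83] [-13.95, -27.15, 7.14] rows>=6.3 to [ 0.45 -0.02  0.31]
row [0.0, 0.0, 0.0] [-3.09, -8.49, 19.03] rows>=4.2 to [ 0.589 -0.116  0.184]
row [0.0, 0.0, 0.0] [0.0, 0.0, 10.0] rows>=2.0 to [ 0.653 -0.121  0.107]
```

Call:
move_arm([
  [-0.27,-1.68,-0.83,-8.8,-15.85,0.6,1],
  [-0.27,-1.68,-0.83,-8.8,-15.85,0.6,1],
  [-0.27,-1.68,-0.83,-8.8,-15.85,0.6,1],
  [-0.27,-1.68,-0.83,-8.8,-15.85,0.6,1],
  [-0.27,-1.68,-0.83,-8.8,-15.85,0.6,1],
])

```text
time_s: 2.3
position: [0.3802, 0.0981, 0.3298]
tool_rot: [[-0.765, 0.088, 0.638], [0.068, 0.996, -0.056], [-0.641, 0.001, -0.768]]
ft_force: [-0.6, 0.5, 0.2]
grip_width: 0.0853
gripper_force: 0.0
```

Call:
move_arm([
  [0,0,0,-1.2,-3.0,3.8,1],
  [0,0,0,-2.4,-6,7.7,1],
  [0,0,0,-3.6,-9,11.5,1],
  [0,0,0,-4.7,-11.9,15.4,1],
])

```text
time_s: 2.7
position: [0.5041, -0.0311, 0.2395]
tool_rot: [[-0.766, 0.086, 0.637], [0.067, 0.996, -0.055], [-0.639, 0.0, -0.769]]
ft_force: [1.3, 0.7, 1.3]
grip_width: 0.0855
gripper_force: 0.0
```

Call:
move_arm([
  [0,0,0,-1.6,-4,4.6,1],
  [0,0,0,-3.18,-7.99,10.26,1],
  [0,0,0,-3.18,-7.99,10.26,1],
  [0,0,0,-3.18,-7.99,10.26,1],
])

```text
time_s: 3.1
position: [0.5873, -0.1186, 0.1784]
tool_rot: [[-0.769, 0.087, 0.634], [0.069, 0.996, -0.054], [-0.636, 0.002, -0.772]]
ft_force: [-0.4, -0.3, 0.6]
grip_width: 0.0855
gripper_force: 0.0
```

Run:
```python
from plan import *
p=env.get_image("wrist");cv2.imwrite("pics/w1.png",p["color"][:,:,::-1])
for n in("sash_handle","lip","seat"):
    for r in env.tip_of(n,p)[:2]:
        o,d=fray(p,r["pixel"])
        print(n,np.round(r["pixel"],1),r["conf"])
        if n=="sash_handle":
            e=ax(HV[2]);tt=((hp(-.04,0,0)-o)@e)/(d@e);X=o+tt*d;print(X, hp(-.04,0,.122))
S,D=env.get_image("scene"),env.get_image("side");o=[]
for q in(S,D):
    r=env.tip_of("sash_handle",q);print([(k["pixel"],k["conf"]) for k in r])
    if r:o.append((q,r[0]["pixel"]))
if len(o)==2:print(tri(o))
R=Rt(HV[2],40);g=hp(-.040,0,.122);P=tcp(g,R);rows(*now(),[(P,R)])
```

```text
sash_handle [327.9 200. ] 0.94
[ 0.64082242 -0.11797551  0.1182365 ] [ 0.64062773 -0.12040596  0.122     ]
[([269.0, 193.8], 0.69)]
[([293.3, 186.8], 0.82)]
(array([ 0.63599589, -0.11960974,  0.12549429]), [np.float64(0.00020287271390859594), np.float64(0.00020287271390845695)])
row [-0.11, -0.27, -0.19] [-0.41, -0.05, 10.02] rows>=2.0 to [ 0.653 -0.121  0.107]
```

View pics/w1.png

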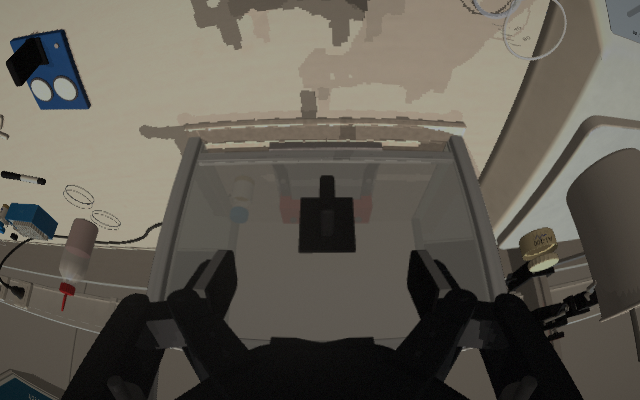

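The wrist view shows the sash fin at (327,195), nearly centred between the fingers (inner faces at 236 and 410), with no obstruction. I'll grip it.

Call:
move_arm([
  [0,0,0,-0.2,0.1,4.0,1],
  [0,0,0,-0.4,0.1,7.5,1],
  [0,0,0,-0.4,0.1,10.0,1],
  [0,0,0,-0.4,0.1,10.0,-1],
  [0,0,0,-0.4,0.1,10.0,-1],
], squeeze=60)

```text
time_s: 4.0
position: [0.6525, -0.1201, 0.1069]
tool_rot: [[-0.767, 0.084, 0.636], [0.065, 0.996, -0.053], [-0.638, 0.001, -0.77]]
ft_force: [0.4, 0.5, 0.3]
grip_width: 0.059
gripper_force: 0.0
```

Call:
move_arm([
  [0,0,0,0,0,0,-1],
  [0,0,0,0,0,0,-1],
  [0,0,0,0,0,0,-1],
  [0,0,0,0,0,0,-1],
])

```text
time_s: 4.4
position: [0.6525, -0.1201, 0.1072]
tool_rot: [[-0.767, 0.084, 0.636], [0.065, 0.996, -0.052], [-0.638, 0.001, -0.77]]
ft_force: [-3.2, 3.0, 3.1]
grip_width: 0.0104
gripper_force: 61.9
```

Run:
```python
from plan import *
R,p=now();print(p,p-.019*R[:,2],(R.T@[0,0,18.5]).round(2),(R.T@[0,0,1]).round(3))
```

```text
[ 0.65253359 -0.12010262  0.10719167] [ 0.64044457 -0.119106    0.1218157 ] [-11.81   0.02 -14.24] [-0.638  0.001 -0.77 ]
```

Gripped. I'll lift 18.5 cm in two calls.

Call:
move_arm([
  [0,0,0,-0.64,0,-0.77,-1],
  [0,0,0,-1.9,0,-2.3,-1],
  [0,0,0,-3.2,0,-3.85,-1],
  [0,0,0,-4.5,0,-5.4,-1],
  [0,0,0,-5.74,0,-6.93,-1],
])

```text
time_s: 4.9
position: [0.6524, -0.1201, 0.1956]
tool_rot: [[-0.769, 0.084, 0.634], [0.066, 0.996, -0.052], [-0.636, 0.002, -0.772]]
ft_force: [13.8, 4.7, -11.9]
grip_width: 0.0107
gripper_force: 59.3
```

Call:
move_arm([
  [0,0,0,-1.6,0,-1.93,-1],
  [0,0,0,-3.2,0,-3.85,-1],
  [0,0,0,-4.8,0,-5.8,-1],
  [0,0,0,-6.06,0,-7.32,-1],
  [0,0,0,-6.06,0,-7.32,-1],
])

```text
time_s: 5.4
position: [0.6525, -0.1201, 0.2933]
tool_rot: [[-0.766, 0.083, 0.637], [0.065, 0.997, -0.053], [-0.639, 0.001, -0.769]]
ft_force: [-3.5, 4.5, 2.9]
grip_width: 0.0103
gripper_force: 62.2
```

Run:
```python
from plan import *
o=[]
for q in("scene","side"):
    p=env.get_image(q);r=env.tip_of("sash_handle",p);cv2.imwrite(f"pics/{q}2.png",p["color"][:,:,::-1])
    if r:o.append((p,r[0]["pixel"]));print(q,r[0]["conf"])
if len(o)==2:print(tri(o))
s=env.observe();print(s["position"],s["grip_width"])
```

```text
scene 0.73
side 0.82
(array([ 0.64575895, -0.11780893,  0.3069952 ]), [np.float64(0.002734292036465341), np.float64(0.002734292036465436)])
[ 0.65252277 -0.12012358  0.29187582] 0.010561723194707863
```

Call:
move_arm([
  [0,0,0,0,0,0,1],
  [0,0,0,0,0,0,1],
  [0,0,0,0,0,0,1],
  [0,0,0,0,0,0,1],
  [0,0,0,0,0,0,1],
])

```text
time_s: 6.1
position: [0.6527, -0.1209, 0.2914]
tool_rot: [[-0.767, 0.085, 0.636], [0.066, 0.996, -0.053], [-0.638, 0.001, -0.77]]
ft_force: [-0.3, 0.7, 0.1]
grip_width: 0.0818
gripper_force: 0.0
```

Call:
move_arm([
  [0,0,0,0,0,-2,1],
  [0,0,0,0,0,-6,1],
  [0,0,0,0,0,-10,1],
  [0,0,0,0,0,-12,1],
  [0,0,0,0,0,-12,1],
])

```text
time_s: 6.6
position: [0.5759, -0.1145, 0.3872]
tool_rot: [[-0.764, 0.085, 0.64], [0.064, 0.996, -0.056], [-0.642, -0.001, -0.767]]
ft_force: [-0.1, -1.1, -0.3]
grip_width: 0.0854
gripper_force: 0.0
```

Run:
```python
from plan import *
cv=[.5226,-.429,np.radians(-15.3)]
R=Rt(cv[2],30);g=hp(-.039,0,.038,cv);P=tcp(g,R);print(g)
R0,p0=now();Q=P-.12*R[:,2]
rows(R0,p0,[(Q,R),(P,R)])
m=(p0+Q)/2;Rm=R0@Ro.from_rotvec(.5*Ro.from_matrix(R0.T@R).as_rotvec()).as_matrix()
rows(R0,p0,[(m,Rm),(Q,R)])
o=[]
for q in("scene","side"):
    p=env.get_image(q);r=env.tip_of("sash_handle",p)
    if r:o.append((p,r[0]["pixel"]))
if len(o)==2:print(tri(o))
```

```text
[ 0.48498226 -0.41870895  0.038     ]
row [5.92, 9.94, 8.6] [25.6, -30.13, 12.75] rows>=8.3 to [ 0.436 -0.405  0.125]
row [0.0, 0.0, 0.0] [0.0, 0.0, 12.0] rows>=2.4 to [ 0.494 -0.421  0.022]
row [2.96, 4.97, 4.3] [12.8, -15.06, 6.37] rows>=4.2 to [ 0.506 -0.26   0.256]
row [2.96, 4.97, 4.3] [11.02, -15.58, 8.2] rows>=4.2 to [ 0.436 -0.405  0.125]
(array([ 0.6372826, -0.1183749,  0.312433 ]), [np.float64(0.0007174475863006639), np.float64(0.0007174475863007699)])
```

Call:
move_arm([
  [2.96,4.97,4.3,12.8,-15.06,6.37,1],
  [2.96,4.97,4.3,12.8,-15.06,6.37,1],
  [2.96,4.97,4.3,12.8,-15.06,6.37,1],
  [2.96,4.97,4.3,12.8,-15.06,6.37,1],
  [2.96,4.97,4.3,12.8,-15.06,6.37,1],
])

```text
time_s: 7.3
position: [0.5039, -0.2616, 0.2476]
tool_rot: [[-0.812, 0.178, 0.555], [0.153, 0.984, -0.092], [-0.563, 0.01, -0.827]]
ft_force: [-0.6, 0.5, 0.2]
grip_width: 0.0855
gripper_force: 0.0
```

Call:
move_arm([
  [2.96,4.97,4.3,11.02,-15.58,8.2,1],
  [2.96,4.97,4.3,11.02,-15.58,8.2,1],
  [2.96,4.97,4.3,11.02,-15.58,8.2,1],
  [2.96,4.97,4.3,11.02,-15.58,8.2,1],
  [2.96,4.97,4.3,11.02,-15.58,8.2,1],
])

```text
time_s: 7.8
position: [0.434, -0.4064, 0.1179]
tool_rot: [[-0.839, 0.266, 0.475], [0.235, 0.964, -0.126], [-0.491, 0.006, -0.871]]
ft_force: [-0.0, 1.2, 0.5]
grip_width: 0.0855
gripper_force: 0.0
```

Run:
```python
from plan import *
cv=[.5226,-.429,np.radians(-15.3)]
R=Rt(cv[2],30);g=hp(-.039,0,.038,cv);P=tcp(g,R)
p=env.get_image("wrist");cv2.imwrite("pics/w2.png",p["color"][:,:,::-1])
for n,z in(("carrier_grip",.038),("carrier",0)):
    for r in env.tip_of(n,p)[:1]:
        o,d=fray(p,r["pixel"]);print(n,np.round(r["pixel"]),r["conf"],o+d*(z-o[2])/d[2])
print(g);rows(*now(),[(P,R)])
```

```text
carrier_grip [322. 197.] 0.79 [ 0.48320745 -0.41914778  0.038     ]
carrier [319. 195.] 0.67 [ 0.51836507 -0.4320164   0.        ]
[ 0.48498226 -0.41870895  0.038     ]
row [0.15, -0.36, -0.04] [-0.3, -0.15, 11.71] rows>=2.3 to [ 0.494 -0.421  0.022]
```

View pics/w2.png

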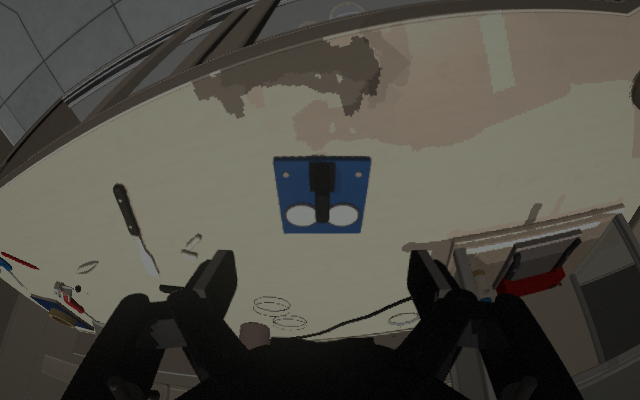

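The carrier is centred at (322,195), squared to the tool, with its fin between the fingers. I'll grasp it.

Call:
move_arm([
  [0.15,-0.36,-0.04,-0.2,-0.15,4.5,1],
  [0.15,-0.36,-0.04,-0.3,-0.15,8.5,1],
  [0.15,-0.36,-0.04,-0.3,-0.15,11.5,1],
  [0.15,-0.36,-0.04,-0.3,-0.15,11.7,1],
  [0.15,-0.36,-0.04,-0.3,-0.15,11.7,-1],
], squeeze=80)

```text
time_s: 8.45
position: [0.4947, -0.4207, 0.023]
tool_rot: [[-0.835, 0.262, 0.483], [0.226, 0.965, -0.132], [-0.501, -0.001, -0.865]]
ft_force: [-0.0, -0.3, 1.5]
grip_width: 0.073
gripper_force: 0.0
```

Call:
move_arm([
  [0,0,0,0,0,0,-1],
  [0,0,0,0,0,0,-1],
  [0,0,0,0,0,0,-1],
  [0,0,0,0,0,0,-1],
  [0,0,0,0,0,0,-1],
])

```text
time_s: 8.95
position: [0.4936, -0.4221, 0.0229]
tool_rot: [[-0.835, 0.265, 0.483], [0.228, 0.964, -0.134], [-0.501, -0.002, -0.865]]
ft_force: [-5.0, 1.1, 6.1]
grip_width: 0.0101
gripper_force: 79.9
```

Run:
```python
from plan import *
s=env.observe();R,p=now();print(p-.019*R[:,2],s["gripper_force"],s["ft_force"])
print("lean",np.degrees(np.arctan2(np.hypot(*R[:2,2]),-R[2,2])),"yaw y",np.degrees(np.arctan2(-R[0,1],R[1,1])))
# carrier pose relative to tool if it is flat at z=0, grip = cv model
cv=[.5226,-.429,np.radians(-15.3)]
Rc=Ro.from_euler('z',cv[2]).as_matrix();print("rel",np.round(R.T@(np.array([cv[0],cv[1],0])-p),4).tolist(),np.round(R.T@Rc,4).tolist())
np.savez("rel.npz",t=R.T@(np.array([cv[0],cv[1],0])-p),R=R.T@Rc)
rel=np.load("rel.npz")
def goal(x,y,z,dyaw=0):  # carrier origin in hood frame -> tcp pose
    Rw=Ro.from_euler('z',HV[2]+dyaw).as_matrix()@rel["R"].T
    return hp(x,y,z)-Rw@rel["t"],Rw
A=goal(-.13,0,.10)
U=(p+[-.03,0.0,.13],R)
rows(R,p,[U,A,goal(-.085,0,.0235)])
```

```text
[ 0.48437639 -0.4195589   0.03929857] 79.87655639648438 [-4.95414915  1.09595052  6.11236104]
lean 30.09365336166611 yaw y -15.338290909511631
rel [-0.0144, 0.0011, 0.0347] [[-0.8652, -0.0004, -0.5014], [0.0007, 1.0, -0.0019], [0.5014, -0.002, -0.8652]]
row [0.0, 0.0, 0.0] [-4.01, -0.82, -12.7] rows>=2.7 to [ 0.464 -0.422  0.153]
row [-5.38, -0.02, -9.28] [3.77, 31.45, 1.21] rows>=6.3 to [ 0.521 -0.112  0.123]
row [0.0, 0.0, 0.0] [-0.06, 0.02, 8.88] rows>=1.8 to [ 0.566 -0.115  0.046]
```

Call:
move_arm([
  [0,0,0,-0.8,-0.2,-2.0,-1],
  [0,0,0,-1.6,-0.4,-5.0,-1],
  [0,0,0,-2.8,-0.6,-9.0,-1],
  [0,0,0,-4.0,-0.8,-12.7,-1],
  [0,0,0,-4.0,-0.8,-12.7,-1],
])

```text
time_s: 9.45
position: [0.4638, -0.4234, 0.1572]
tool_rot: [[-0.833, 0.265, 0.486], [0.225, 0.964, -0.14], [-0.506, -0.008, -0.863]]
ft_force: [0.4, -0.0, -2.7]
grip_width: 0.0101
gripper_force: 78.7
```

Call:
move_arm([
  [-1,0,-1.8,0.75,4,0.25,-1],
  [-2,0,-3.5,1.4,8,0.45,-1],
  [-2.7,0,-4.6,1.9,12,0.6,-1],
  [-2.7,0,-4.64,1.88,15.7,0.6,-1],
  [-2.7,0,-4.64,1.88,15.7,0.6,-1],
])

```text
time_s: 9.95
position: [0.492, -0.2619, 0.1356]
tool_rot: [[-0.855, 0.168, 0.491], [0.147, 0.986, -0.082], [-0.497, 0.002, -0.867]]
ft_force: [1.0, -0.9, -1.7]
grip_width: 0.0101
gripper_force: 78.9
```

```bash
cat >> plan.py <<'E'
def goal(x,y,z,dyaw=0,v=HV):
    rel=np.load("rel.npz");t=rel["t"].copy();t[1]=0
    Rw=Ro.from_euler('z',v[2]+dyaw).as_matrix()@rel["R"].T
    return hp(x,y,z,v)-Rw@t,Rw
E
python3 - <<'E'
from plan import *
s=env.observe();print(s["gripper_force"],s["grip_width"],s["ft_force"])
rows(*now(),[goal(-.13,0,.10),goal(-.085,0,.0235)])
E
```

```text
78.88062000274658 0.010076292855538927 [ 0.99872683 -0.86075001 -1.67797077]
row [-2.32, -0.26, -4.53] [0.36, 15.38, 1.3] rows>=3.1 to [ 0.521 -0.111  0.123]
row [0.0, 0.0, 0.0] [-0.06, 0.02, 8.88] rows>=1.8 to [ 0.566 -0.114  0.046]
```

Call:
move_arm([
  [-0.6,0,-1.2,0.1,4,0.3,-1],
  [-1.2,-0.1,-2.3,0.2,8,0.7,-1],
  [-1.8,-0.2,-3.5,0.3,12,1.0,-1],
  [-2.32,-0.26,-4.53,0.36,15.38,1.3,-1],
  [-2.32,-0.26,-4.53,0.36,15.38,1.3,-1],
])

```text
time_s: 10.45
position: [0.5215, -0.1123, 0.1225]
tool_rot: [[-0.863, 0.08, 0.499], [0.067, 0.997, -0.043], [-0.501, -0.004, -0.865]]
ft_force: [0.6, -1.1, -1.9]
grip_width: 0.0103
gripper_force: 79.1
```

```bash
cat > chk.py <<'E'
from plan import *
import sys
n=sys.argv[1]
P={k:env.get_image(k) for k in("scene","side","wrist")}
for k,p in P.items(): cv2.imwrite(f"pics/{k}_{n}.png",p["color"][:,:,::-1])
for t in("lip","carrier","carrier_grip","seat","sash_handle"):
    o=[]
    for k,p in P.items():
        r=env.tip_of(t,p)
        if not r: continue
        X=fray(p,r[0]["pixel"]) if k=="wrist" else ray(p,r[0]["pixel"])
        if k=="wrist":
            z={"lip":.033,"seat":.02}.get(t)
            if z: Y=X[0]+X[1]*(z-X[0][2])/X[1][2];d=Y-hp(0,0,0);print(t,"wrist hood xy",(d@ax(HV[2])).round(4),(d@ax(HV[2]+np.pi/2)).round(4),round(r[0]["conf"],2))
        o.append((X[0],X[1]/np.linalg.norm(X[1]),k,r[0]["conf"]))
    if len(o)>1:
        A=0;b=0
        for c,d,_,_ in o: Q=np.eye(3)-np.outer(d,d);A=A+Q;b=b+Q@c
        x=np.linalg.solve(A,b);d=x-hp(0,0,0)
        print(t,"hood xyz",np.round([d@ax(HV[2]),d@ax(HV[2]+np.pi/2),x[2]],4),[(k,round(c,2),round(float(np.linalg.norm(np.cross(x-cc,dd))),4)) for cc,dd,k,c in o])
R,p=now();rel=np.load("rel.npz");t=rel["t"].copy();t[1]=0
c=p+R@t-hp(0,0,0);print("carrier from hand",np.round([c@ax(HV[2]),c@ax(HV[2]+np.pi/2),c[2]],4))
E
python3 chk.py a
python3 - <<'E'
from plan import *
rows(*now(),[goal(-.085,0,.024)])
E
```

```text
lip wrist hood xy 0.0891 0.0009 0.83
lip hood xyz [0.0898 0.0054 0.0343] [('scene', 0.66, 0.0054), ('side', 0.67, 0.0052), ('wrist', 0.83, 0.0047)]
carrier hood xyz [-0.1219 -0.0048  0.0972] [('side', 0.6, 0.0012), ('wrist', 0.79, 0.0012)]
carrier_grip hood xyz [-0.1652  0.0639  0.0925] [('scene', 0.74, 0.1151), ('side', 0.95, 0.0457), ('wrist', 0.82, 0.0772)]
seat hood xyz [0.0603 0.0053 0.0276] [('scene', 0.79, 0.0008), ('side', 0.59, 0.0008)]
sash_handle hood xyz [-0.1786 -0.0153  0.2225] [('scene', 0.44, 0.0686), ('side', 0.66, 0.1393), ('wrist', 0.6, 0.0725)]
carrier from hand [-0.1285 -0.0052  0.1011]
row [-0.3, 0.17, -0.1] [0.12, 0.56, 8.85] rows>=1.8 to [ 0.566 -0.114  0.047]
```

View pics/wrist_a.png

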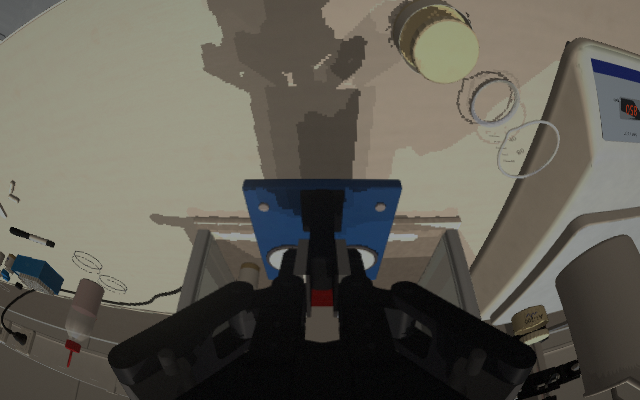

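Run:
```python
from ov import *
v=[.6805,-.1236,np.radians(-4.58)]
print(env.observe()["position"])
o=np.zeros((600,800,3),np.uint8);x=0
for n,(x0,y0,w,h),k in(("scene",(200,150,130,98),3),("side",(270,150,130,98),3)):
    p=env.get_image(n);a=cv2.resize(p["color"][y0:y0+h,x0:x0+w,::-1],None,fx=k,fy=k,interpolation=cv2.INTER_CUBIC);b=a.copy()
    def L(A,B,c):
        q=[(proj(p,X)+.5-[x0,y0])*k for X in hood(v,[A,B])];cv2.line(b,*[tuple(int(t) for t in np.round(w)) for w in q],c,1)
    for y in(-.0475,.0475): L([.017,y,.028],[.092,y,.028],(255,255,0));L([.092,y,.033],[.092,y,.046],(0,255,255))
    for z in(.033,.046):L([.092,-.0475,z],[.092,.0475,z],(0,255,255))
    for y in(-.165,.165):L([-.022,y,.01],[.1,y,.01],(0,255,0))
    L([-.022,-.165,.01],[-.022,.165,.01],(0,255,0))
    o[:294,x:x+390]=b;o[300:594,x:x+390]=a;x+=400
cv2.imwrite("pics/z3.png",o)
```

```text
[ 0.52219587 -0.11581621  0.1239119 ]
```

View pics/z3.png

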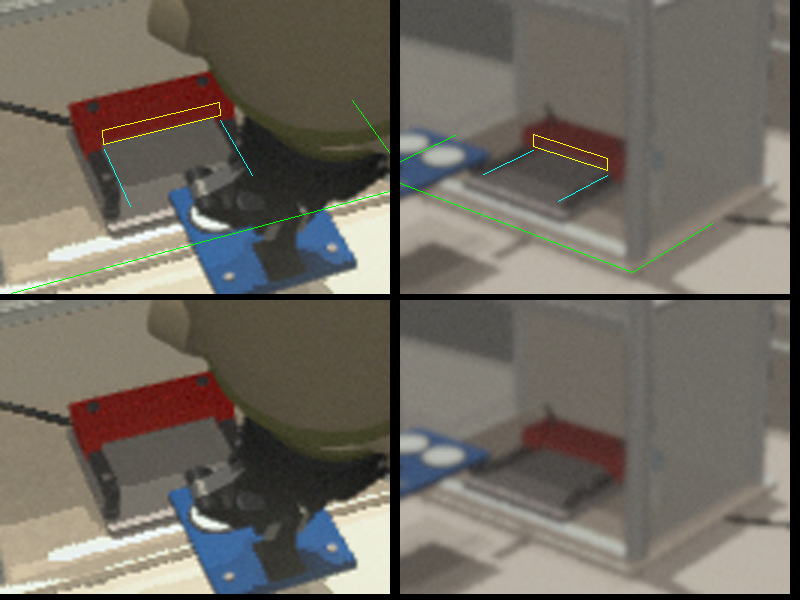

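The rails and lip match the model within 1–2 px. In the scene view the lip's lower edge is at about (103,147)-(225,117) in the crop. I'll descend in front of the box and start in.

Run:
```python
from plan import *
for _ in range(2):print(now()[1])
rows(*now(),[goal(-.085,.001,.045),goal(-.06,.001,.027),goal(-.01,.001,.025)])
```

```text
[ 0.52219931 -0.11581531  0.12389764]
[ 0.52219931 -0.11581531  0.12389764]
row [-0.3, 0.17, -0.1] [-0.94, 0.65, 7.03] rows>=1.4 to [ 0.566 -0.113  0.068]
row [0.0, 0.0, 0.0] [-1.26, 0.01, 2.81] rows>=0.6 to [ 0.591 -0.115  0.05 ]
row [0.0, 0.0, 0.0] [-4.23, 0.0, 2.68] rows>=1.0 to [ 0.641 -0.119  0.048]
```

Call:
move_arm([
  [-0.3,0.17,-0.1,-0.4,0.3,3,-1],
  [-0.3,0.17,-0.1,-0.94,0.65,6.0,-1],
  [-0.3,0.17,-0.1,-0.94,0.65,7.03,-1],
  [-0.3,0.17,-0.1,-1.5,0.65,8.4,-1],
  [-0.3,0.17,-0.1,-2.2,0.65,9.84,-1],
])

```text
time_s: 11.95
position: [0.591, -0.1155, 0.0497]
tool_rot: [[-0.863, 0.08, 0.499], [0.069, 0.997, -0.042], [-0.501, -0.002, -0.865]]
ft_force: [0.6, 0.0, -1.8]
grip_width: 0.0102
gripper_force: 79.1
```

Call:
move_arm([
  [0,0,0,0,0,0,-1],
  [0,0,0,0,0,0,-1],
])

```text
time_s: 12.15
position: [0.5906, -0.1154, 0.0502]
tool_rot: [[-0.863, 0.08, 0.499], [0.069, 0.997, -0.042], [-0.501, -0.002, -0.865]]
ft_force: [-0.8, 0.3, -1.6]
grip_width: 0.0103
gripper_force: 79.0
```

```bash
python3 chk.py b
python3 - <<'E'
from plan import *
print(env.observe()["ft_force"])
rows(*now(),[goal(-.01,.001,.025),goal(.02,.001,.022)])
E
```

```text
lip wrist hood xy 0.0917 0.0035 0.83
lip hood xyz [0.08   0.0031 0.0387] [('scene', 0.61, 0.0067), ('side', 0.64, 0.008), ('wrist', 0.83, 0.0014)]
carrier hood xyz [-0.0542 -0.0013  0.0222] [('scene', 0.83, 0.0024), ('side', 0.59, 0.0013), ('wrist', 0.88, 0.0027)]
carrier_grip hood xyz [-0.1018  0.0027  0.0743] [('scene', 0.59, 0.0011), ('side', 0.63, 0.0011)]
seat wrist hood xy 0.0653 -0.0012 0.88
seat hood xyz [0.0596 0.003  0.026 ] [('scene', 0.93, 0.003), ('side', 0.83, 0.0039), ('wrist', 0.88, 0.0052)]
carrier from hand [-0.0599  0.0008  0.0271]
[-0.6766584   1.17274319 -1.45162502]
row [0.0, 0.0, 0.0] [-4.22, 0.02, 2.69] rows>=1.0 to [ 0.641 -0.119  0.048]
row [0.0, 0.0, 0.0] [-2.45, 0.0, 1.76] rows>=0.6 to [ 0.671 -0.122  0.045]
```

Call:
move_arm([
  [0,0,0,-0.84,0.03,0.54,-1],
  [0,0,0,-1.7,0.05,1.08,-1],
  [0,0,0,-2.5,0.05,1.6,-1],
  [0,0,0,-3.4,0.05,2.15,-1],
  [0,0,0,-4.22,0.05,2.69,-1],
])

```text
time_s: 13.55
position: [0.6417, -0.1192, 0.0478]
tool_rot: [[-0.862, 0.08, 0.5], [0.069, 0.997, -0.042], [-0.502, -0.002, -0.865]]
ft_force: [-0.3, 0.0, -1.8]
grip_width: 0.0099
gripper_force: 79.2
```

Call:
move_arm([
  [0,0,0,-0.8,0,0.55,-1],
  [0,0,0,-1.6,0,1.15,-1],
  [0,0,0,-2.45,0,1.76,-1],
  [0,0,0,-2.45,0,1.76,-1],
])

```text
time_s: 13.95
position: [0.6721, -0.1217, 0.0448]
tool_rot: [[-0.862, 0.08, 0.5], [0.068, 0.997, -0.042], [-0.502, -0.002, -0.865]]
ft_force: [-0.6, -0.4, -2.3]
grip_width: 0.0097
gripper_force: 79.1
```

```bash
python3 chk.py c
python3 - <<'E'
from plan import *
s=env.observe();print(s["ft_force"],s["wrist_torque"])
rows(*now(),[goal(.02,.0015,.020),goal(.062,.0015,.020)])
a=cv2.imread("pics/scene_c.png")[150:250,200:330];b=cv2.imread("pics/side_c.png")[150:250,270:400]
cv2.imwrite("pics/z4.png",np.hstack([cv2.resize(i,None,fx=3,fy=3,interpolation=cv2.INTER_CUBIC) for i in(a,b)]))
E
```

```text
lip wrist hood xy 0.0927 0.0029 0.8
lip hood xyz [0.0887 0.0058 0.0403] [('scene', 0.87, 0.0025), ('side', 0.68, 0.0065), ('wrist', 0.8, 0.0058)]
carrier hood xyz [0.0223 0.0029 0.0229] [('scene', 0.72, 0.0005), ('side', 0.88, 0.004), ('wrist', 0.57, 0.0037)]
carrier_grip hood xyz [-0.0292  0.0017  0.0659] [('scene', 0.66, 0.0028), ('side', 0.8, 0.0007), ('wrist', 0.98, 0.0023)]
seat hood xyz [0.0574 0.0007 0.0224] [('scene', 0.69, 0.002), ('side', 0.81, 0.002)]
carrier from hand [0.0201 0.0013 0.022 ]
[-0.25338855 -0.46488502 -1.41368416] [-0.00645963  0.51301829  0.01773532]
row [0.0, 0.0, 0.0] [0.11, 0.03, 0.17] rows>=0.0 to [ 0.671 -0.121  0.043]
row [0.0, 0.0, 0.0] [-3.63, 0.0, 2.11] rows>=0.8 to [ 0.713 -0.125  0.043]
```

View pics/z4.png

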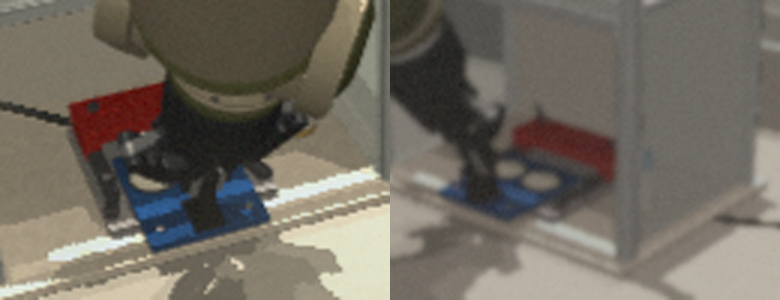

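The carrier lies level over the stage between the rails, its nose about 17 mm short of the red block, with no contact force. Lowering onto the stage.

Call:
move_arm([
  [0,0,0,0.05,0.03,0.09,-1],
  [0,0,0,0.11,0.03,0.17,-1],
  [0,0,0,0.11,0.03,0.17,-1],
])

```text
time_s: 15.15
position: [0.6708, -0.1212, 0.0429]
tool_rot: [[-0.862, 0.081, 0.5], [0.069, 0.997, -0.042], [-0.502, -0.002, -0.865]]
ft_force: [-0.5, -0.0, -1.1]
grip_width: 0.0098
gripper_force: 79.2
```

Call:
move_arm([
  [0,0,0,0.05,0,0.09,-1],
  [0,0,0,0.05,0,0.09,-1],
])

```text
time_s: 15.35
position: [0.6711, -0.1213, 0.0428]
tool_rot: [[-0.862, 0.081, 0.501], [0.069, 0.997, -0.042], [-0.503, -0.002, -0.864]]
ft_force: [-3.5, 0.8, 5.6]
grip_width: 0.0103
gripper_force: 80.3
```

Call:
move_arm([
  [0,0,0,-0.4,0,0.21,-1],
  [0,0,0,-0.9,0,0.49,-1],
  [0,0,0,-1.3,0,0.73,-1],
  [0,0,0,-1.73,0,0.98,-1],
])

```text
time_s: 15.75
position: [0.6913, -0.123, 0.0429]
tool_rot: [[-0.862, 0.081, 0.501], [0.068, 0.997, -0.042], [-0.503, -0.002, -0.864]]
ft_force: [-5.5, -0.0, 7.8]
grip_width: 0.0102
gripper_force: 80.6
```

Call:
move_arm([
  [0,0,0,-0.4,0,0.23,-1],
  [0,0,0,-0.8,0,0.46,-1],
  [0,0,0,-1.15,0,0.67,-1],
  [0,0,0,-1.3,0,0.76,-1],
  [0,0,0,-1.3,0,0.76,-1],
])

```text
time_s: 16.25
position: [0.7067, -0.1243, 0.0429]
tool_rot: [[-0.861, 0.081, 0.502], [0.068, 0.997, -0.043], [-0.503, -0.002, -0.864]]
ft_force: [-1.7, -0.3, 5.5]
grip_width: 0.0096
gripper_force: 80.1
```

```bash
python3 chk.py d
python3 - <<'E'
from plan import *
s=env.observe();print(s["ft_force"],s["wrist_torque"])
rows(*now(),[goal(.062,.0015,.020)])
E
```

```text
lip hood xyz [0.0797 0.0063 0.0537] [('scene', 0.73, 0.0058), ('side', 0.65, 0.0058)]
carrier hood xyz [ 0.0526 -0.0006  0.0246] [('scene', 0.75, 0.0069), ('side', 0.81, 0.0108), ('wrist', 0.81, 0.0044)]
carrier_grip hood xyz [ 0.0097 -0.0002  0.0593] [('scene', 0.72, 0.0072), ('side', 0.91, 0.0059), ('wrist', 0.8, 0.0019)]
sash_handle hood xyz [-0.0689  0.0249  0.2449] [('scene', 0.74, 0.0781), ('side', 0.76, 0.0781)]
carrier from hand [0.056  0.0013 0.0201]
[-0.81545226  1.32393596  5.22544124] [ 0.19135685 -0.00680032  0.03271771]
row [-0.03, 0.14, 0.0] [-0.52, 0.02, 0.3] rows>=0.1 to [ 0.713 -0.125  0.043]
```

Call:
move_arm([
  [0,0,0,-0.17,0,0.1,-1],
  [0,0,0,-0.35,0,0.2,-1],
  [0,0,0,-0.43,0,0.25,-1],
  [0,0,0,-0.43,0,0.25,-1],
])

```text
time_s: 17.55
position: [0.7112, -0.1246, 0.0428]
tool_rot: [[-0.862, 0.081, 0.501], [0.069, 0.997, -0.043], [-0.503, -0.002, -0.864]]
ft_force: [-3.6, -0.2, 6.2]
grip_width: 0.0095
gripper_force: 80.5
```

Call:
move_arm([
  [0,0,0,-0.09,0,0.05,-1],
  [0,0,0,-0.17,0,0.1,-1],
  [0,0,0,-0.17,0,0.1,-1],
])

```text
time_s: 17.85
position: [0.7122, -0.1247, 0.0428]
tool_rot: [[-0.862, 0.081, 0.5], [0.069, 0.997, -0.043], [-0.502, -0.002, -0.865]]
ft_force: [-6.5, -0.6, 9.4]
grip_width: 0.0102
gripper_force: 81.0
```

Call:
move_arm([
  [0,0,0,-0.09,0,0.05,-1],
  [0,0,0,-0.17,0,0.1,-1],
  [0,0,0,-0.17,0,0.1,-1],
])

```text
time_s: 18.15
position: [0.7123, -0.1246, 0.0428]
tool_rot: [[-0.863, 0.081, 0.499], [0.069, 0.997, -0.043], [-0.5, -0.002, -0.866]]
ft_force: [-13.1, -2.2, 17.4]
grip_width: 0.0098
gripper_force: 82.2
```

Stop reached: only 0.1 mm of advance for a 2 mm command, and the hand pose gives x ≈ 0.062. I'll relax the push and release.

Call:
move_arm([
  [0,0,0,0.1,0,-0.06,-1],
  [0,0,0,0.2,0,-0.13,-1],
  [0,0,0,0.2,0,-0.13,-1],
])

```text
time_s: 18.45
position: [0.7124, -0.1246, 0.0428]
tool_rot: [[-0.862, 0.081, 0.501], [0.069, 0.997, -0.043], [-0.503, -0.002, -0.864]]
ft_force: [-2.5, -1.1, 9.5]
grip_width: 0.0097
gripper_force: 80.6
```

Call:
move_arm([
  [0,0,0,0,0,0,0.3],
  [0,0,0,0,0,0,0.3],
  [0,0,0,0,0,0,0.3],
  [0,0,0,0,0,0,0.3],
  [0,0,0,0,0,0,0.3],
])

```text
time_s: 18.95
position: [0.7119, -0.1244, 0.0418]
tool_rot: [[-0.863, 0.08, 0.499], [0.069, 0.997, -0.042], [-0.501, -0.002, -0.866]]
ft_force: [-0.2, -0.2, -0.3]
grip_width: 0.0553
gripper_force: 0.0
```

```bash
python3 chk.py e
```

```text
lip wrist hood xy 0.0908 0.0011 0.84
lip hood xyz [0.0903 0.0026 0.0399] [('scene', 0.95, 0.0044), ('side', 0.77, 0.01), ('wrist', 0.84, 0.0061)]
carrier hood xyz [0.0707 0.0026 0.0142] [('scene', 0.76, 0.0033), ('side', 0.61, 0.0057), ('wrist', 0.83, 0.003)]
carrier_grip hood xyz [0.015  0.0019 0.061 ] [('scene', 0.92, 0.0007), ('side', 0.59, 0.0002), ('wrist', 0.84, 0.0007)]
carrier from hand [0.0613 0.0016 0.0191]
```

Call:
move_arm([
  [0,0,0,0,0,-1,0.3],
  [0,0,0,0,0,-3,0.3],
  [0,0,0,0,0,-6,0.3],
  [0,0,0,0,0,-9,0.3],
  [0,0,0,0,0,-12,0.3],
])

```text
time_s: 20.35
position: [0.6524, -0.1203, 0.1483]
tool_rot: [[-0.861, 0.081, 0.502], [0.069, 0.997, -0.043], [-0.504, -0.003, -0.864]]
ft_force: [0.8, 0.2, 0.5]
grip_width: 0.0559
gripper_force: 0.0
```

Call:
move_arm([
  [0,0,0,2,0,-5,0.3],
  [0,0,0,6,0,-7,0.3],
  [0,0,0,10,0,-8,0.3],
  [0,0,0,12,0,-8,0.3],
  [0,0,0,12,0,-8,0.3],
])

```text
time_s: 20.85
position: [0.5074, -0.1081, 0.1554]
tool_rot: [[-0.862, 0.082, 0.5], [0.07, 0.997, -0.043], [-0.502, -0.002, -0.865]]
ft_force: [0.2, 0.0, -0.3]
grip_width: 0.0553
gripper_force: 0.0
```

```bash
cat > fin.py <<'E'
from plan import *
exec(open("chk.py").read())
a=P["scene"]["color"][60:240,180:350,::-1];b=P["side"]["color"][60:240,245:405,::-1]
cv2.imwrite("pics/z5.png",np.hstack([cv2.resize(i,None,fx=2.4,fy=2.4,interpolation=cv2.INTER_CUBIC) for i in(a,b)]))
E
python3 fin.py f
```

```text
lip wrist hood xy 0.089 0.0009 0.86
lip hood xyz [0.0831 0.0015 0.0377] [('scene', 0.72, 0.0021), ('side', 0.65, 0.0033), ('wrist', 0.86, 0.0014)]
carrier hood xyz [0.0656 0.0034 0.0154] [('scene', 0.84, 0.0065), ('side', 0.81, 0.0071), ('wrist', 0.8, 0.0019)]
carrier_grip hood xyz [0.0252 0.003  0.0553] [('scene', 0.62, 0.0044), ('side', 0.62, 0.0071), ('wrist', 0.86, 0.0028)]
seat hood xyz [0.0669 0.0112 0.0206] [('scene', 0.96, 0.0035), ('side', 0.6, 0.0035)]
carrier from hand [-0.1426  0.0018  0.1321]
```

View pics/z5.png

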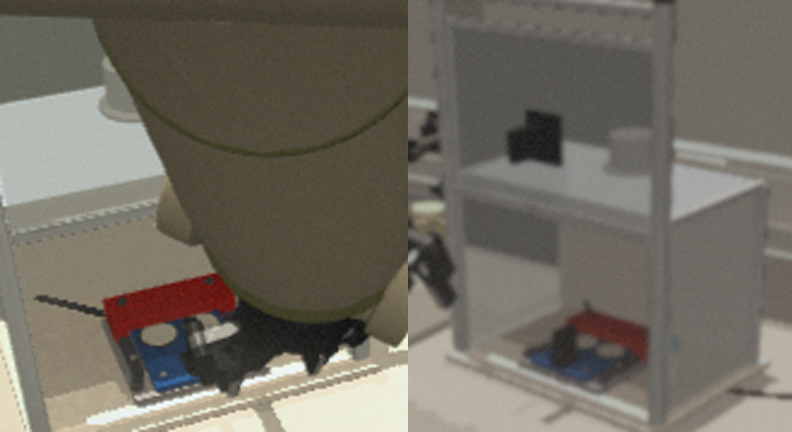

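The sash stays up, its fin near (535,138) in the crop. The carrier sits flat between the rails with its nose under the red block, and the arm is clear. The grip point measures x ≈ 0.025 against 0.023 expected. Handing in.

```bash
python3 -c "
from rig import env
print(env.close_job())"
```

```text
the job is handed in; nothing more can be done
None
```

I handed the job in at about 21 s: the sash is up about 20 cm, and the carrier was pushed to the stop under the retaining block and released, with the arm drawn clear. No pass/fail result came back; those figures are my own camera and arm readings, and I didn't re-measure the vial, jar and beaker at the end.

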